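# Find the loose terminal bolt and hold its cap open

### The job

One of the three capped terminal bolts on the brown test box is loose: going from the robot's left to its right, tap each cap lightly on its top with the fingers and feel which bolt gives. Then take the loose bolt's cap by its thumb tab, swing it up to 60 degrees or more and finish while still holding it there, so that a colleague can tighten the bolt; the other two caps stay shut. The caps are brittle: press and grip them with no more than 30 N, and leave the spanner, the multimeter and the adapter where they lie.

Things in the scene. Friction and masses are not known exactly. Their poses are not given: they have to be found in the camera images.
- box: brown phenolic terminal box fixed to the bench, 188 mm deep (x) by 348 mm wide (y), deck 60 mm above the bench; origin under its centre, z up, its front faces -x, its +y is the left end as seen from the robot. Row of three capped terminal bolts along y, 35 mm in front of its centre line and 95 mm apart; white outlet plates, 8 mm high, lie along its rear half
- post_a: one of three look-alike terminal posts (they change places between starts); origin on the bolt's axis on the box's deck, axes as the box's. Rubber bushing 50 mm across (58 at its foot), 12 mm high; on it the bolt's grey plastic seat and the hinged cap over its hex head, 41 mm across, shut, flat top 38 mm above the deck. The hinge pin lies along y at x +24 mm, 20 mm above the deck
- bolt_a: the bolt of post_a with its plastic seat, hidden under the cap; slides down along its axis when it is loose and pressed. Origin on the axis, at rest where that of post_a is; z up
- head_a (a point): middle of the top of the 18 mm hex head of the bolt of post_a, under the shut cap: 29.0 mm above the bolt's origin if the bolt is tight, 29.6 mm if it has worked loose (too little to see)
- cap_a_top (a point): middle of the flat top of the cap of post_a, where to tap it; moves with the cap. Pressed there, a tight bolt gives only about 1 mm per 8 N; the one loose bolt sinks 5 mm, cap and all, under about 3 N, then stops, and springs back when let go
- cap_a_tab (a point): centre of the upright thumb tab at the front of the cap of post_a: 8 mm (x) by 14 mm (y) by 18 mm high; cap shut, it is 37 mm in front (-x) of the bolt's axis, 34 mm above the deck, its top at 43 mm, with 25 mm free beneath. Swings about the hinge pin, up and to +x of the box. Pinched on its 14 mm sides it turns between the pads, so the gripper may stay pointing down
- cap_a (a joint): the hinge angle (rad) of the cap of post_a: 0 shut, growing as the cap swings up and back, stop at 1.5. A light spring and its weight (together under 1 N at the tab) shut the cap again whenever it is let go
- post_b: one of three look-alike terminal posts (they change places between starts); origin on the bolt's axis on the box's deck, axes as the box's. Rubber bushing 50 mm across (58 at its foot), 12 mm high; on it the bolt's grey plastic seat and the hinged cap over its hex head, 41 mm across, shut, flat top 38 mm above the deck. The hinge pin lies along y at x +24 mm, 20 mm above the deck
- bolt_b: the bolt of post_b with its plastic seat, hidden under the cap; slides down along its axis when it is loose and pressed. Origin on the axis, at rest where that of post_b is; z up
- head_b (a point): middle of the top of the 18 mm hex head of the bolt of post_b, under the shut cap: 29.0 mm above the bolt's origin if the bolt is tight, 29.6 mm if it has worked loose (too little to see)
- cap_b_top (a point): middle of the flat top of the cap of post_b, where to tap it; moves with the cap. Pressed there, a tight bolt gives only about 1 mm per 8 N; the one loose bolt sinks 5 mm, cap and all, under about 3 N, then stops, and springs back when let go
- cap_b_tab (a point): centre of the upright thumb tab at the front of the cap of post_b: 8 mm (x) by 14 mm (y) by 18 mm high; cap shut, it is 37 mm in front (-x) of the bolt's axis, 34 mm above the deck, its top at 43 mm, with 25 mm free beneath. Swings about the hinge pin, up and to +x of the box. Pinched on its 14 mm sides it turns between the pads, so the gripper may stay pointing down
- cap_b (a joint): the hinge angle (rad) of the cap of post_b: 0 shut, growing as the cap swings up and back, stop at 1.5. A light spring and its weight (together under 1 N at the tab) shut the cap again whenever it is let go
- post_c: one of three look-alike terminal posts (they change places between starts); origin on the bolt's axis on the box's deck, axes as the box's. Rubber bushing 50 mm across (58 at its foot), 12 mm high; on it the bolt's grey plastic seat and the hinged cap over its hex head, 41 mm across, shut, flat top 38 mm above the deck. The hinge pin lies along y at x +24 mm, 20 mm above the deck
- bolt_c: the bolt of post_c with its plastic seat, hidden under the cap; slides down along its axis when it is loose and pressed. Origin on the axis, at rest where that of post_c is; z up
- head_c (a point): middle of the top of the 18 mm hex head of the bolt of post_c, under the shut cap: 29.0 mm above the bolt's origin if the bolt is tight, 29.6 mm if it has worked loose (too little to see)
- cap_c_top (a point): middle of the flat top of the cap of post_c, where to tap it; moves with the cap. Pressed there, a tight bolt gives only about 1 mm per 8 N; the one loose bolt sinks 5 mm, cap and all, under about 3 N, then stops, and springs back when let go
- cap_c_tab (a point): centre of the upright thumb tab at the front of the cap of post_c: 8 mm (x) by 14 mm (y) by 18 mm high; cap shut, it is 37 mm in front (-x) of the bolt's axis, 34 mm above the deck, its top at 43 mm, with 25 mm free beneath. Swings about the hinge pin, up and to +x of the box. Pinched on its 14 mm sides it turns between the pads, so the gripper may stay pointing down
- cap_c (a joint): the hinge angle (rad) of the cap of post_c: 0 shut, growing as the cap swings up and back, stop at 1.5. A light spring and its weight (together under 1 N at the tab) shut the cap again whenever it is let go
- spanner: steel combination spanner, 190 mm long, 26 mm wide, 8 mm thick, lying loose on the bench in front of the box; origin under its middle, x along it. Leave it alone
- multimeter: dark hand-held multimeter, 165 x 82 x 43 mm, lying loose to the left of the box; origin under its middle, x along it. Leave it alone
- adapter: white plug-in power adapter, 62 x 42 x 30 mm with two 18 mm pins, lying loose to the right of the box; origin under its middle. Leave it alone

How it is judged:
On the way, in this order (a step that is already met when the one before it is completed fails the run):
1. the left bolt has been tapped with the fingers (over 1.5 N) (((contact force between the fingers and post_a above 1.5 N and y of post_a in the frame of box above 0.045 m) or (contact force between the fingers and post_b above 1.5 N and y of post_b in the frame of box above 0.045 m) or (contact force between the fingers and post_c above 1.5 N and y of post_c in the frame of box above 0.045 m))), for 0.03 s.
2. the middle bolt has been tapped with the fingers (over 1.5 N) (((contact force between the fingers and post_a above 1.5 N and y of post_a in the frame of box between -0.045 and 0.045 m) or (contact force between the fingers and post_b above 1.5 N and y of post_b in the frame of box between -0.045 and 0.045 m) or (contact force between the fingers and post_c above 1.5 N and y of post_c in the frame of box between -0.045 and 0.045 m))), for 0.03 s.
3. the right bolt has been tapped with the fingers (over 1.5 N) (((contact force between the fingers and post_a above 1.5 N and y of post_a in the frame of box below -0.045 m) or (contact force between the fingers and post_b above 1.5 N and y of post_b in the frame of box below -0.045 m) or (contact force between the fingers and post_c above 1.5 N and y of post_c in the frame of box below -0.045 m))), for 0.03 s.
4. the loose bolt's cap has been swung open past 55 degrees by the fingers (((z of head_a in the frame of bolt_a above 0.0293 m and value of joint cap_a above 0.96 rad and contact force between the fingers and post_a above 0.3 N) or (z of head_b in the frame of bolt_b above 0.0293 m and value of joint cap_b above 0.96 rad and contact force between the fingers and post_b above 0.3 N) or (z of head_c in the frame of bolt_c above 0.0293 m and value of joint cap_c above 0.96 rad and contact force between the fingers and post_c above 0.3 N))), for 0.2 s.
At the end, for the whole second after the job is handed in: The fingers still hold the loose bolt's cap, steady and at least 55 degrees (0.96 rad) open; the other two caps are shut (under 0.08 rad); spanner, multimeter and adapter lie within 20 mm of where they were (((z of head_a in the frame of bolt_a above 0.0293 m and value of joint cap_a above 0.96 rad and contact force between the fingers and post_a above 0.3 N) or (z of head_b in the frame of bolt_b above 0.0293 m and value of joint cap_b above 0.96 rad and contact force between the fingers and post_b above 0.3 N) or (z of head_c in the frame of bolt_c above 0.0293 m and value of joint cap_c above 0.96 rad and contact force between the fingers and post_c above 0.3 N)) and (z of head_a in the frame of bolt_a above 0.0293 m or value of joint cap_a below 0.08 rad) and (z of head_b in the frame of bolt_b above 0.0293 m or value of joint cap_b below 0.08 rad) and (z of head_c in the frame of bolt_c above 0.0293 m or value of joint cap_c below 0.08 rad) and velocity of joint cap_a between -0.1 and 0.1 rad/s and velocity of joint cap_b between -0.1 and 0.1 rad/s and velocity of joint cap_c between -0.1 and 0.1 rad/s and distance of each of spanner, multimeter, adapter from where it was at the start of the episode below 0.02 m); the arm keeps its last pose, push and grip.
It fails at once if a shut cap is pressed on its top with more than 35 N ((contact force between the fingers and post_a above 35 N and value of joint cap_a below 0.1 rad and x of the grasp point in the frame of post_a above -0.018 m) or (contact force between the fingers and post_b above 35 N and value of joint cap_b below 0.1 rad and x of the grasp point in the frame of post_b above -0.018 m) or (contact force between the fingers and post_c above 35 N and value of joint cap_c below 0.1 rad and x of the grasp point in the frame of post_c above -0.018 m)).
It fails at once if a cap is squeezed with more than 40 N by each finger (80 N in all) (contact force between the fingers and post_a above 80 N or contact force between the fingers and post_b above 80 N or contact force between the fingers and post_c above 80 N).
It fails at once if the cap of a tight bolt is opened (past 0.3 rad) ((not (z of head_a in the frame of bolt_a above 0.0293 m) and value of joint cap_a above 0.3 rad) or (not (z of head_b in the frame of bolt_b above 0.0293 m) and value of joint cap_b above 0.3 rad) or (not (z of head_c in the frame of bolt_c above 0.0293 m) and value of joint cap_c above 0.3 rad)).
It fails at once if spanner, multimeter or adapter is pushed more than 20 mm (distance of any of spanner, multimeter, adapter from where it was at the start of the episode above 0.02 m).
It also fails if it takes over 48 s, if anything falls off the work surface, if the arm or the gripper's body presses on something with over 40 N, if the wrist force passes 120 N, or if a joint passes its speed limit or range.

### The arm

A 7-joint arm with a two-finger parallel gripper is mounted at the origin on the work surface. World frame = base frame: x ahead of the robot, y to its left, z up, the work surface at z = 0. Lengths are in m, angles in rad, forces in N, time in s.
With the tool pointing down it reaches from about 0.35 to 0.775 m from the base axis. Payload 3.1 kg.
Tool frame: the origin (TCP) lies at the very end of the fingers, on their centre line; the grasp point (between the pads) lies 19 mm behind it (pinch_z is the distance from the TCP to the grasp point, in m); z points along the fingers, y is the line along which they close (so a half turn about z gives the same grasp; the last joint's range is limited). The gripper opens to 85 mm and grips with 20 to 120 N. Pads are 22 mm wide; open, the fingers measure 114 mm over their backs; the gripper's body (76 mm by 85 mm) begins 54 mm behind the grasp point. The pads swing forward as they close: fully open they stand 13 mm farther back than shut.
Start: joints at [-1.144, 0.311, 0.014, 1.512, -0.004, 1.319, -0.027], TCP at [0.248, 0.491, 0.207] pointing down, gripper open.
Joint ranges: [-2.7, 2.7], [-0.3, 1.91], [-1.27, 1.3], [0.12, 2.57], [-1.44, 4.58], [0.2, 2.03], [-3.05, 3.05]. Speed limits (rad/s): [2.79, 2.79, 3.14, 3.14, 3.14, 3.14, 3.14].

### API

Orientations are given as a rotation vector (axis times angle).
In Python, from plant import * gives the robot as it stands. The module is installed in compiled form; this text tells all that it offers.
- The arm moves only by the tool move_arm, never from a script. Its argument "steps" is text: rows parted by semicolons, each of 7 numbers parted by spaces: the shift along the tool's x, y, z in mm, then the turn, a rotation vector about the tool's x, y, z in rad, then the closure in counts, from 0 (fully open) to 255 (shut). In form: x y z ax ay az jaw; .... A call has 1 to 10 rows; each row is the pose to reach, as a shift and turn from the pose commanded when the call began, along the tool's axes at that moment; what a row does not reach only later rows make up. A row lasts 1/10 s, in which the tool goes at most 50 mm and 8.59 degrees, less where a joint would pass 70% of its speed; a pose out of reach is approached as far as the arm can. A call with a gripper value outside its range is refused whole. The fingers move at their own pace and stop on an object; "squeeze" is the grip in N (left out, the last holds). Time passes only in rows, so rows that repeat a pose let the fingers close. It gives the time, the measured TCP pose, the force, the opening and the grip force at its end, in the units of the state.
- sense(): the state, without advancing time (a new reading comes with each control period).
- snapshot(name): name is "scene" or "top"; returns the picture (384x512x3 uint8, red, green, blue); there is no depth.
- calibration(name): a dict with "fx", "fy", "cx", "cy" (pixels), "R" (3x3) and "t" (3): a world point X has camera coordinates R X + t. Camera axes: x right, y down, z forward; pixel columns grow to the right and rows downward; lengths in m; the calibration is good to about 2 mm. A picture is of the moment at which its call begins. calibration takes no time and is no camera call.
- job_done(): hands the job in; it is judged then, once.
The state is a dict: "time_s": time; "q": joint angles; "joint_velocities": joint speeds; "joint_efforts": joint torques, N m; "eef_pos": TCP position; "orientation": TCP orientation; "contact_force": force on the tool from outside, world axes, zero at the start; "moment": the same for the moment, N m; "finger_gap": finger opening in m; "finger_force": force on a finger pad.
Only numpy, scipy, OpenCV 4.12 (cv2) and the standard library are available. Lean on these libraries where they do the work, as an engineer would, in place of code of your own. Each camera call takes 0.05 s, during which the arm holds its last target. There are 200 camera calls.

## Working session

There is one attempt and no reset: what is moved stays moved. The work goes in short steps, Python scripts to look and compute and a tool call to move; the robot and the scene stay as the last step left them, time stands still between calls to the robot, and variables do not carry over. Pictures are saved under pics/ and viewed, at most 10 in all, crops included, and the job is handed in when it is done.

Besides the shell and the picture viewer there is one more tool, called by a JSON object that holds its "name" and its "arguments". move_arm: Moves the arm, as the interface text tells. Its arguments: {"type":"object","properties":{"steps":{"type":"string"},"squeeze":{"type":"number"}},"required":["steps"]}

```bash
mkdir -p pics
python3 - <<'E'
from plant import *
import cv2,numpy as np
for n in("scene","top"):
    cv2.imwrite(f"pics/{n}0.png",snapshot(n)[:,:,::-1]); c=calibration(n); print(n,c)
s=sense(); print({k:np.round(v,3) for k,v in s.items()})
E
```

```text
scene {'fx': 387.40043578618884, 'fy': 387.40043578618884, 'cx': 258.0132396602163, 'cy': 190.4784110241723, 'R': array([[ 0.33515872,  0.94211953,  0.00891158],
       [ 0.73937091, -0.25714497, -0.62225969],
       [-0.58395144,  0.21514472, -0.78276016]]), 't': array([-0.24762026, -0.35492305,  1.34616581])}
top {'fx': 469.85532715645303, 'fy': 469.85532715645303, 'cx': 256.37074125372027, 'cy': 184.32324188127347, 'R': array([[ 0.01791791, -0.99983275,  0.00366421],
       [-0.99279722, -0.01822579, -0.11841239],
       [ 0.11845937, -0.00151612, -0.99295774]]), 't': array([0.04443628, 0.56037644, 1.0755649 ])}
{'time_s': np.float64(0.1), 'q': array([-1.144,  0.312,  0.014,  1.513, -0.004,  1.319, -0.027]), 'joint_velocities': array([ 0.   , -0.002,  0.001, -0.003,  0.   ,  0.   ,  0.001]), 'joint_efforts': array([ 1.0000e-03, -3.8086e+01,  1.4700e-01, -2.3124e+01,  1.2000e-02,
        8.0000e-03,  0.0000e+00]), 'eef_pos': array([0.248, 0.49 , 0.206]), 'orientation': array([-7.290e-01, -3.055e+00,  3.000e-03]), 'contact_force': array([-0.031,  0.362,  0.188]), 'moment': array([-0.008, -0.015,  0.013]), 'finger_force': np.float64(0.0), 'finger_gap': np.float64(0.085)}
```

View pics/scene0.png

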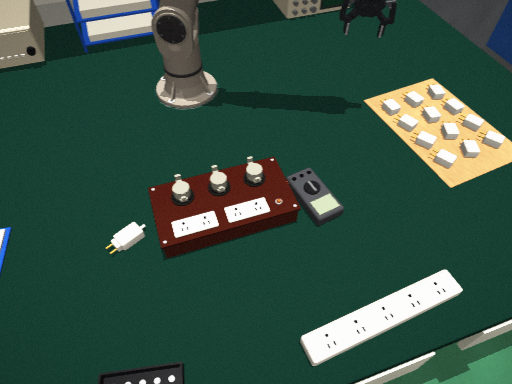

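View pics/top0.png

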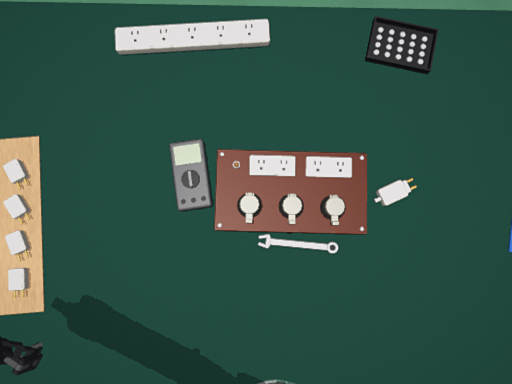

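The scene view shows the posts at about (181,190), (218,182) and (255,174). In the top view the caps are at about (249,204), (292,205) and (335,206), with tabs below them at row ~218. The spanner is at row 243, the multimeter is on the left and the adapter is on the right.

```bash
cat > h.py <<'E'
import numpy as np,cv2
from plant import *
def ray(n,uv,z):
    c=calibration(n);R=np.array(c["R"]);t=np.array(c["t"])
    d=R.T@np.array([(uv[0]-c["cx"])/c["fx"],(uv[1]-c["cy"])/c["fy"],1]);o=-R.T@t
    return o+d*(z-o[2])/d[2]
def proj(n,X):
    c=calibration(n);p=np.array(c["R"])@X+c["t"]
    return np.array([c["fx"]*p[0]/p[2]+c["cx"],c["fy"]*p[1]/p[2]+c["cy"]])
E
python3 - <<'E'
from h import *
im=cv2.imread("pics/top0.png");sub=im[140:245,205:380].astype(int)
b,g,r=sub[...,0],sub[...,1],sub[...,2]
m=((r>g+25)&(r>40)).astype(np.uint8)
m=cv2.morphologyEx(m,cv2.MORPH_CLOSE,np.ones((25,25)))
c=max(cv2.findContours(m,0,2)[0],key=cv2.contourArea)
rc=cv2.minAreaRect(c);box=cv2.boxPoints(rc)+[205,140]
print(rc);P=np.array([ray("top",p,.06) for p in box]);print(np.round(box,1),P.round(4))
print("sides",[round(np.linalg.norm(P[i]-P[i-1]),4) for i in range(4)], P.mean(0))
m2=((sub.min(2)>120)).astype(np.uint8)
n,l,st,ce=cv2.connectedComponentsWithStats(m2)
for i in range(1,n):
    if st[i,4]>30: print(st[i]+[205,140,0,0,0],ce[i]+[205,140],ray("top",ce[i]+[205,140],.098).round(4))
cv2.imwrite("pics/crop.png",cv2.resize(im[185:240,205:380],None,fx=4,fy=4,interpolation=cv2.INTER_CUBIC))
s=cv2.imread("pics/scene0.png")[150:215,160:280]
cv2.imwrite("pics/crops.png",cv2.resize(s,None,fx=6,fy=6,interpolation=cv2.INTER_CUBIC))
E
```

```text
((80.5, 52.0), (104.0, 161.0), 90.0)
[[205. 140.]
 [366. 140.]
 [366. 244.]
 [205. 244.]] [[ 0.658   0.176   0.06  ]
 [ 0.665  -0.199   0.06  ]
 [ 0.4244 -0.1966  0.06  ]
 [ 0.4179  0.1686  0.06  ]]
sides [np.float64(0.2402), np.float64(0.3751), np.float64(0.2406), np.float64(0.3653)] [ 0.54132992 -0.01272747  0.06      ]
[249 155  47  21 943] [271.77306469 164.8854719 ] [0.5961 0.0211 0.098 ]
[305 156  47  22 943] [328.28844115 166.42629905] [ 0.5949 -0.1051  0.098 ]
[232 161   8   7  32] [235.71875 163.84375] [0.5969 0.1016 0.098 ]
[205 171   5  34  88] [206.20454545 191.73863636] [0.5332 0.1655 0.098 ]
[240 192  19  31 379] [248.90501319 205.65171504] [0.504  0.0703 0.098 ]
[283 193  19  31 373] [291.7613941  206.78016086] [ 0.5032 -0.0244  0.098 ]
[326 195  19  30 372] [334.63709677 207.91129032] [ 0.5025 -0.1191  0.098 ]
[258 234  79  11 346] [287.36416185 241.40751445] [ 0.4271 -0.0154  0.098 ]
```

View pics/crop.png

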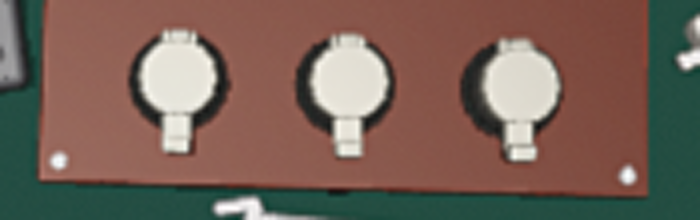

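View pics/crops.png

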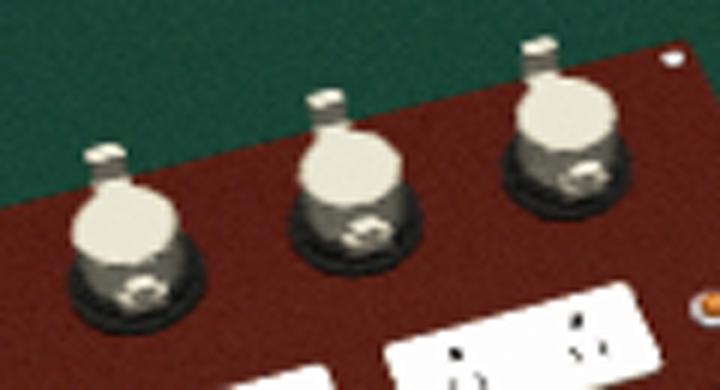

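In the top crop, the cap centres are at about (178,78), (350,83) and (521,86), with the tabs below them. In the scene crop they are at about (125,224), (350,167) and (565,113). All the caps are shut.

Run:
```python
from h import *
T=[(178,78),(350,83),(521,86)];S=[(565,113),(350,167),(125,224)]
tt=[(177,146),(349,151),(521,154)] ; ts=[(539,44),(325,96),(104,150)]
f=lambda p,k,o:(np.array(p)+.5)/k-.5+o
for L,M,z in((T,S,.098),(tt,ts,.103)):
    A=[ray("top",f(a,4,np.array([205,185])),z) for a in L];B=[ray("scene",f(a,6,np.array([160,150])),z) for a in M]
    for a,b in zip(A,B):print(a.round(4),b.round(4))
    for Q in(A,B): d=Q[0]-Q[2];print("yaw",np.arctan2(-d[0],d[1]),np.linalg.norm(d)/2)
s=sense();R=cv2.Rodrigues(s["orientation"])[0];print(R.round(3))
```

```text
[0.5074 0.0699 0.098 ] [0.5105 0.0688 0.098 ]
[ 0.5064 -0.0251  0.098 ] [ 0.5096 -0.0255  0.098 ]
[ 0.5064 -0.1197  0.098 ] [ 0.5089 -0.1203  0.098 ]
yaw -0.005167361426099467 0.09478251405225308
yaw -0.008395410685603798 0.09456643930039277
[0.4697 0.0697 0.103 ] [0.4733 0.0698 0.103 ]
[ 0.4687 -0.0245  0.103 ] [ 0.4723 -0.0255  0.103 ]
[ 0.4687 -0.1187  0.103 ] [ 0.4714 -0.1201  0.103 ]
yaw -0.005132385203475144 0.09419558505255518
yaw -0.010124810974224645 0.09498094545746756
[[-0.892  0.452 -0.001]
 [ 0.452  0.892 -0.002]
 [-0.    -0.002 -1.   ]]
```

{"name": "move_arm", "arguments": {"steps": "-423 -257 55 0 0 -0.469 255;-423 -257 55 0 0 -0.469 255;-423 -257 55 0 0 -0.469 255;-423 -257 55 0 0 -0.469 255;-423 -257 55 0 0 -0.469 255;-423 -257 55 0 0 -0.469 255;-423 -257 55 0 0 -0.469 255;-423 -257 55 0 0 -0.469 255;-423 -257 55 0 0 -0.469 255;-423 -257 55 0 0 -0.469 255", "squeeze": 20}}

```text
time_s: 1.1
eef_pos: [0.5058, 0.0756, 0.1521]
orientation: [0.001, -3.141, -0.0]
contact_force: [0.4, 0.7, 0.1]
finger_gap: -0.0002
finger_force: 0.0
```

{"name": "move_arm", "arguments": {"steps": "0 0 20 0 0 0 255;0 0 40 0 0 0 255;0 0 43 0 0 0 255;0 0 43 0 0 0 255;0 0 43 0 0 0 255;0 0 43 0 0 0 255"}}

```text
time_s: 1.7
eef_pos: [0.5062, 0.078, 0.1107]
orientation: [-0.002, 3.139, 0.001]
contact_force: [0.3, -0.5, 0.3]
finger_gap: 0.0003
finger_force: 0.0
```

Run:
```python
from h import *
for n in("top","scene"):
    im=snapshot(n)[:,:,::-1]
    c=im[150:250,205:380] if n=="top" else im[130:230,150:325]
    cv2.imwrite(f"pics/{n}1.png",cv2.resize(c,None,fx=4,fy=4,interpolation=cv2.INTER_CUBIC))
s=sense();print(s["eef_pos"],s["contact_force"])
```

```text
[0.50604885 0.07778217 0.11050813] [ 1.59696515 -0.44417946 -0.61842013]
```

View pics/scene1.png

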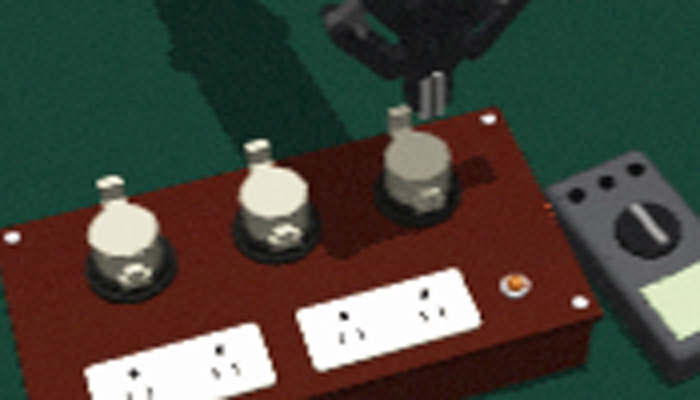

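The fingertips appear at crop (432,115), which is pixel (258,158.5). The left cap is at crop (417,153). I'll check this against the projected TCP.

Run:
```python
from h import *
s=sense();print(s["eef_pos"],s["orientation"],s["q"].round(3))
for z in(.098,.11,.13,.15):
  X=np.array(s["eef_pos"]);X[2]=z
  print(z,proj("scene",X),proj("top",X))
print(ray("scene",(258,158.5),.11))
```

```text
[0.50604885 0.07778217 0.11050813] [-1.38779173e-03  3.13963896e+00  7.60033224e-04] [-0.401  0.313  0.269  1.77  -0.094  1.07   1.472]
0.098 [256.50375546 166.33221208] [245.5502492  204.66865019]
0.11 [256.53152447 163.15315539] [245.44473848 204.25427867]
0.13 [256.5790067  157.71728751] [245.2633347  203.54185285]
0.15 [256.62805389 152.10225844] [245.07462689 202.800742  ]
[0.49208386 0.08669803 0.11      ]
```

View pics/top1.png

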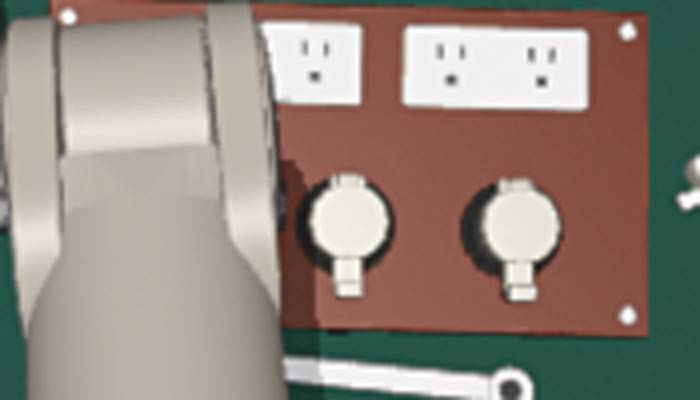

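{"name": "move_arm", "arguments": {"steps": "-2 -5 0 0 0 0 255;-3 -9 4 0 0 0 255;-3 -9 7 0 0 0 255;-3 -9 9 0 0 0 255;-3 -9 10 0 0 0 255;-3 -9 10 0 0 0 255;-3 -9 10 0 0 0 255"}}

```text
time_s: 2.5
eef_pos: [0.5084, 0.0686, 0.0995]
orientation: [-0.001, 3.142, 0.0]
contact_force: [-0.2, -0.3, 0.7]
finger_gap: 0.0001
finger_force: 0.0
```

{"name": "move_arm", "arguments": {"steps": "0 0 1 0 0 0 255;0 0 1.5 0 0 0 255;0 0 2 0 0 0 255;0 0 2 0 0 0 255;0 0 2 0 0 0 255"}}

```text
time_s: 3.0
eef_pos: [0.5084, 0.0684, 0.0975]
orientation: [-0.001, 3.142, 0.0]
contact_force: [-0.2, 0.5, 0.5]
finger_gap: 0.0003
finger_force: 0.0
```

{"name": "move_arm", "arguments": {"steps": "0 0 0.5 0 0 0 255;0 0 1 0 0 0 255;0 0 1 0 0 0 255;0 0 1 0 0 0 255"}}

```text
time_s: 3.4
eef_pos: [0.5084, 0.0684, 0.0965]
orientation: [0.0, -3.142, -0.0]
contact_force: [0.3, -0.9, -0.2]
finger_gap: -0.0001
finger_force: 0.0
```

{"name": "move_arm", "arguments": {"steps": "0 0 0.5 0 0 0 255;0 0 1 0 0 0 255;0 0 1 0 0 0 255;0 0 1 0 0 0 255"}}

```text
time_s: 3.8
eef_pos: [0.5084, 0.0683, 0.0955]
orientation: [0.0, -3.142, 0.0]
contact_force: [0.2, 0.4, -0.4]
finger_gap: 0.0
finger_force: 0.0
```

Run:
```python
from h import *
im=snapshot("scene")[:,:,::-1][140:200,220:290]
cv2.imwrite("pics/s2.png",cv2.resize(im,None,fx=8,fy=8,interpolation=cv2.INTER_CUBIC))
s=sense();print(s["eef_pos"],s["contact_force"],proj("scene",np.array(s["eef_pos"])))
```

```text
[0.50842066 0.06834342 0.09555831] [-0.40912184  0.16663825 -0.1258468 ] [253.32164348 168.52788398]
```

View pics/s2.png

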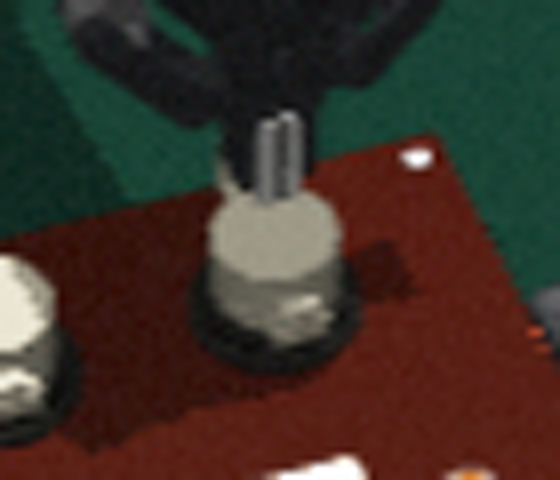

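The fingertips end at crop (278,198), pixel (254.7,164.7). That puts them over the far half of the left cap, apparently not touching yet. I'll keep lowering slowly.

{"name": "move_arm", "arguments": {"steps": "0 0 1 0 0 0 255;0 0 1.5 0 0 0 255;0 0 1.5 0 0 0 255;0 0 1.5 0 0 0 255"}}

```text
time_s: 4.25
eef_pos: [0.5083, 0.0684, 0.094]
orientation: [0.0, -3.142, -0.0]
contact_force: [-0.4, -0.4, -0.2]
finger_gap: 0.0001
finger_force: 0.0
```

{"name": "move_arm", "arguments": {"steps": "0 0 1 0 0 0 255;0 0 1.5 0 0 0 255;0 0 1.5 0 0 0 255;0 0 1.5 0 0 0 255"}}

```text
time_s: 4.65
eef_pos: [0.5084, 0.0684, 0.0925]
orientation: [0.0, -3.142, 0.0]
contact_force: [-0.3, 0.3, 0.7]
finger_gap: -0.0002
finger_force: 0.0
```

{"name": "move_arm", "arguments": {"steps": "0 0 1 0 0 0 255;0 0 1.5 0 0 0 255;0 0 1.5 0 0 0 255;0 0 1.5 0 0 0 255"}}

```text
time_s: 5.05
eef_pos: [0.5084, 0.0684, 0.091]
orientation: [0.001, -3.142, 0.0]
contact_force: [0.3, -0.2, 0.6]
finger_gap: 0.0003
finger_force: 0.0
```

Run:
```python
from h import *
f=[]
for i in range(6):
    im=snapshot("scene")[:,:,::-1]; f.append(sense()["contact_force"])
print(np.mean(f,0),np.std(f,0))
a=cv2.imread("pics/scene0.png")[140:200,220:290]
cv2.imwrite("pics/s3.png",np.hstack([cv2.resize(x,None,fx=5.5,fy=5.5,interpolation=cv2.INTER_CUBIC) for x in(a,im[140:200,220:290])]))
```

```text
[0.30276561 0.05022846 0.00057347] [0.37162918 0.25051343 0.24740953]
```

View pics/s3.png

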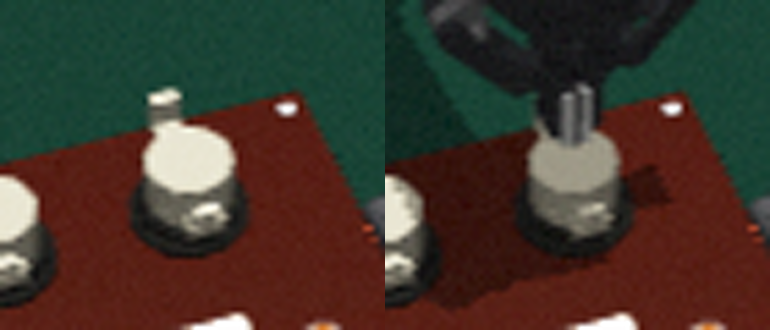

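The left cap hasn't moved from its initial picture. The tip at right-panel (577,143) still hovers above it, about 1–2 cm higher than the reported TCP suggests. I'll keep lowering and watch the force.

{"name": "move_arm", "arguments": {"steps": "0 0 0.5 0 0 0 255;0 0 1 0 0 0 255;0 0 1.5 0 0 0 255;0 0 2 0 0 0 255;0 0 2.5 0 0 0 255;0 0 2.5 0 0 0 255"}}

```text
time_s: 5.95
eef_pos: [0.5083, 0.0684, 0.0884]
orientation: [0.0, -3.141, 0.0]
contact_force: [-0.2, -0.6, 0.4]
finger_gap: -0.0
finger_force: 0.0
```

{"name": "move_arm", "arguments": {"steps": "0 0 0.5 0 0 0 255;0 0 1 0 0 0 255;0 0 1.5 0 0 0 255;0 0 2 0 0 0 255;0 0 2.5 0 0 0 255;0 0 2.5 0 0 0 255"}}

```text
time_s: 6.55
eef_pos: [0.5083, 0.0684, 0.0859]
orientation: [0.0, -3.141, 0.0]
contact_force: [1.1, -0.2, 0.3]
finger_gap: -0.0
finger_force: 0.0
```

{"name": "move_arm", "arguments": {"steps": "0 0 0.5 0 0 0 255;0 0 1 0 0 0 255;0 0 1.5 0 0 0 255;0 0 2 0 0 0 255;0 0 2.5 0 0 0 255;0 0 2.5 0 0 0 255"}}

```text
time_s: 7.15
eef_pos: [0.5083, 0.0683, 0.0834]
orientation: [0.0, -3.141, 0.0]
contact_force: [-0.6, -0.0, -0.3]
finger_gap: -0.0
finger_force: 0.0
```

{"name": "move_arm", "arguments": {"steps": "0 0 0.5 0 0 0 255;0 0 1 0 0 0 255;0 0 1.5 0 0 0 255;0 0 2 0 0 0 255;0 0 2.5 0 0 0 255;0 0 2.5 0 0 0 255"}}

```text
time_s: 7.75
eef_pos: [0.5083, 0.0684, 0.0809]
orientation: [0.0, -3.141, 0.0]
contact_force: [-0.3, -0.8, 0.5]
finger_gap: 0.0
finger_force: 0.0
```

Run:
```python
from h import *
im=snapshot("scene")[:,:,::-1]
s=sense();print(s["contact_force"],s["eef_pos"],proj("scene",np.array(s["eef_pos"])))
cv2.imwrite("pics/s4.png",cv2.resize(im[130:200,215:295],None,fx=8,fy=8,interpolation=cv2.INTER_CUBIC))
```

```text
[ 0.46017805 -0.71409004 -0.02302895] [0.50836277 0.06837576 0.08100633] [253.3293179  172.26468497]
```

View pics/s4.png

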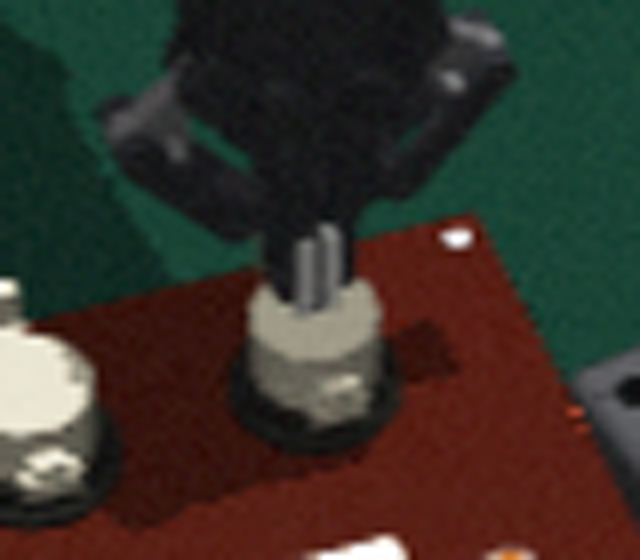

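The tip is at crop (317,310), pixel (254.6,168.8), just short of the cap centre row (crop (315,318)), and the cap still hasn't moved. The true tip sits roughly 15 mm or more above the reported TCP, so I'll keep feeling downwards.

{"name": "move_arm", "arguments": {"steps": "0 0 0.5 0 0 0 255;0 0 1 0 0 0 255;0 0 1.5 0 0 0 255;0 0 2 0 0 0 255;0 0 2.5 0 0 0 255;0 0 2.5 0 0 0 255"}}

```text
time_s: 8.4
eef_pos: [0.5083, 0.0684, 0.0784]
orientation: [0.0, -3.141, 0.0]
contact_force: [0.7, -0.3, 0.4]
finger_gap: -0.0
finger_force: 0.0
```

{"name": "move_arm", "arguments": {"steps": "0 0 0.5 0 0 0 255;0 0 1 0 0 0 255;0 0 1.5 0 0 0 255;0 0 2 0 0 0 255;0 0 2.5 0 0 0 255;0 0 2.5 0 0 0 255"}}

```text
time_s: 9.0
eef_pos: [0.5083, 0.0684, 0.0759]
orientation: [0.0, -3.141, 0.0]
contact_force: [0.2, -0.1, -0.1]
finger_gap: 0.0001
finger_force: 0.0
```

Run:
```python
from h import *
im=snapshot("scene")[:,:,::-1]
cv2.imwrite("pics/s5.png",im)
o=cv2.resize(cv2.imread("pics/s4.png"),(80,70),interpolation=cv2.INTER_AREA)
print("rows from 154");print(im[154:192,254:257].mean((1,2)).astype(int));print(o[24:62,39:42].mean((1,2)).astype(int))
print(im[154:192,260:262].mean((1,2)).astype(int));print(o[24:62,45:47].mean((1,2)).astype(int))
s=sense();print(s["joint_efforts"].round(2),s["q"].round(3),s["contact_force"])
```

```text
rows from 154
[ 27  25  23  21  22  39  99  92  88  87  88  88  88  82  84  84 123 149
 147 150 142  94  95 120 131 115 101 108  86  40  23  24  18  31  29  47
  46  45]
[ 23  21  20  30  80  91  89  88  88  87  89  89  86  87  99 143 149 148
 149 151 139  96  94 118 129 114 102 105  84  40  21  23  18  27  30  46
  47  47]
[ 21  23  26  41  44  42  41  45  46  43  51  97 132 137 143 146 140 135
 114  86  78  78  77  75  67  83  59  55  28  24  20  28  31  43  48  45
  46  48]
[ 22  31  43  47  46  43  42  43  44  46  55  94 127 135 143 146 137 133
 114  86  76  78  77  78  69  77  61  54  34  24  26  32  35  42  46  49
  44  45]
[-0.000e+00 -3.590e+01  2.180e+00 -1.984e+01  1.000e-02  0.000e+00
  0.000e+00] [-0.379  0.355  0.268  1.807 -0.11   0.994  1.504] [0.03521743 0.11099939 0.20162757]
```

{"name": "move_arm", "arguments": {"steps": "0 0 0.5 0 0 0 255;0 0 1 0 0 0 255;0 0 1.5 0 0 0 255;0 0 2 0 0 0 255;0 0 2.5 0 0 0 255;0 0 2.5 0 0 0 255"}}

```text
time_s: 9.65
eef_pos: [0.5084, 0.0684, 0.0735]
orientation: [0.0, -3.142, -0.0]
contact_force: [-0.5, -0.2, -0.3]
finger_gap: 0.0002
finger_force: 0.0
```

{"name": "move_arm", "arguments": {"steps": "0 0 0.5 0 0 0 255;0 0 1 0 0 0 255;0 0 1.5 0 0 0 255;0 0 2 0 0 0 255;0 0 2.5 0 0 0 255;0 0 2.5 0 0 0 255"}}

```text
time_s: 10.25
eef_pos: [0.5084, 0.0684, 0.071]
orientation: [-0.0, 3.142, 0.0]
contact_force: [-0.3, -0.2, 1.9]
finger_gap: -0.0003
finger_force: 1.0
```

```bash
cat > f.py <<'E'
from h import *
f=[];g=[]
for i in range(5):
    im=snapshot("scene")[:,:,::-1]; s=sense(); f.append(s["contact_force"]);g.append(s["finger_force"])
print(np.mean(f,0).round(2),np.mean(g),s["eef_pos"].round(4))
print(im[154:192,254:257].mean((1,2)).astype(int))
E
python3 f.py
```

```text
[-0.96 -0.02  1.81] 0.9590812953247223 [0.5084 0.0684 0.0711]
[ 29  26  26  24  23  25  29 115  95  88  89  88  88  89  88  89  90 105
 148 148 149 134  98  97 129 125 110 115  86  71  22  25  18  27  27  47
  45  45]
```

{"name": "move_arm", "arguments": {"steps": "0 0 0.5 0 0 0 255;0 0 1 0 0 0 255;0 0 1 0 0 0 255;0 0 1 0 0 0 255"}}

```text
time_s: 10.9
eef_pos: [0.5084, 0.0684, 0.07]
orientation: [-0.0, 3.142, 0.0]
contact_force: [-0.8, 0.3, 2.4]
finger_gap: 0.0002
finger_force: 1.1
```

{"name": "move_arm", "arguments": {"steps": "0 0 0.5 0 0 0 255;0 0 1 0 0 0 255;0 0 1 0 0 0 255"}}

```text
time_s: 11.2
eef_pos: [0.5084, 0.0684, 0.069]
orientation: [-0.0, 3.142, 0.0]
contact_force: [-0.8, -0.8, 2.1]
finger_gap: -0.0002
finger_force: 1.3
```

```bash
python3 f.py
```

```text
[-0.9   0.13  2.46] 1.2587868720875122 [0.5084 0.0684 0.069 ]
[ 28  28  27  23  22  20  23  50  89  92  86  88  88  89  87  87  90  97
 143 148 148 143  91  96 110 131 115 107 106  85  45  24  17  30  29  46
  47  46]
```

The left bolt gives: it sank more than 2 mm at about 2.5 N. The real contact height corresponds to a reported TCP of about 0.074, so the fingers are about 24 mm shorter than reported. Next, the middle cap.

{"name": "move_arm", "arguments": {"steps": "0 0 -30 0 0 0 255;0 -47 -32 0 0 0 255;0 -94 -32 0 0 0 255;0 -94 -32 0 0 0 255;0 -94 -20 0 0 0 255;0 -94 -9 0 0 0 255;0 -94 -9 0 0 0 255;0 -94 -7 0 0 0 255;0 -94 -6 0 0 0 255;0 -94 -6 0 0 0 255"}}

```text
time_s: 12.45
eef_pos: [0.5086, -0.0251, 0.075]
orientation: [-0.002, 3.141, 0.0]
contact_force: [0.1, -0.2, 0.1]
finger_gap: -0.0003
finger_force: 0.0
```

{"name": "move_arm", "arguments": {"steps": "0 0 0.5 0 0 0 255;0 0 1 0 0 0 255;0 0 1 0 0 0 255"}}

```text
time_s: 12.75
eef_pos: [0.5085, -0.0256, 0.0741]
orientation: [-0.0, 3.141, 0.0]
contact_force: [-1.0, -0.8, -0.8]
finger_gap: -0.0001
finger_force: 0.0
```

{"name": "move_arm", "arguments": {"steps": "0 0 0.5 0 0 0 255;0 0 1 0 0 0 255;0 0 1 0 0 0 255"}}

```text
time_s: 13.05
eef_pos: [0.5085, -0.0257, 0.0733]
orientation: [-0.0, 3.141, 0.0]
contact_force: [-0.9, 0.1, 1.7]
finger_gap: -0.0003
finger_force: 0.9
```

{"name": "move_arm", "arguments": {"steps": "0 0 0.5 0 0 0 255;0 0 1 0 0 0 255;0 0 1 0 0 0 255"}}

```text
time_s: 13.35
eef_pos: [0.5085, -0.0257, 0.0726]
orientation: [-0.0, 3.141, 0.0]
contact_force: [-0.9, 0.6, 6.1]
finger_gap: 0.0
finger_force: 2.9
```

The middle bolt is tight. Next, the right one.

{"name": "move_arm", "arguments": {"steps": "0 0 -30 0 0 0 255;0 -47 -32 0 0 0 255;1 -94 -32 0 0 0 255;1 -94 -32 0 0 0 255;1 -94 -20 0 0 0 255;1 -94 -6 0 0 0 255;1 -94 -4 0 0 0 255;1 -94 -2 0 0 0 255;1 -94 -1 0 0 0 255;1 -94 -1 0 0 0 255"}}

```text
time_s: 14.35
eef_pos: [0.5078, -0.1187, 0.0734]
orientation: [-0.002, 3.141, 0.001]
contact_force: [-0.9, -0.3, 1.9]
finger_gap: -0.0002
finger_force: 0.7
```

{"name": "move_arm", "arguments": {"steps": "0 0 0.5 0 0 0 255;0 0 1 0 0 0 255;0 0 1 0 0 0 255"}}

```text
time_s: 14.65
eef_pos: [0.5082, -0.1193, 0.0727]
orientation: [-0.001, 3.14, 0.001]
contact_force: [-1.1, 1.8, 4.9]
finger_gap: -0.0
finger_force: 2.4
```

The right bolt is tight too, so the left is the loose one. Now I'll go above the left tab with the fingers part open.

{"name": "move_arm", "arguments": {"steps": "0 0 -30 0 0 0 255;0 20 -45 0 0 0 150;20 60 -45 0 0 0 150;39 100 -45 0 0 0 150;39 145 -45 0 0 0 150;39 188 -45 0 0 0 150;39 188 -45 0 0 0 150;39 188 -45 0 0 0 150;39 188 -45 0 0 0 150;39 188 -45 0 0 0 150"}}

```text
time_s: 15.65
eef_pos: [0.4686, 0.0663, 0.1169]
orientation: [0.005, 3.141, -0.002]
contact_force: [0.3, 0.2, -0.2]
finger_gap: 0.0352
finger_force: 0.0
```

Run:
```python
from h import *
im=snapshot("scene")[:,:,::-1]
s=sense();print(s["contact_force"],s["eef_pos"],s["finger_gap"])
cv2.imwrite("pics/s6.png",cv2.resize(im[120:195,195:295],None,fx=8,fy=8,interpolation=cv2.INTER_CUBIC))
```

```text
[-0.71391934 -0.64903326 -0.73343677] [0.46861324 0.06651516 0.11694031] 0.03509379469976042
```

{"name": "move_arm", "arguments": {"steps": "0 2 15 0 0 0 150;0 2 30 0 0 0 150;0 2 38 0 0 0 150;0 2 43 0 0 0 150;0 2 46 0 0 0 150;0 2 46 0 0 0 150"}}

```text
time_s: 16.3
eef_pos: [0.4685, 0.0701, 0.071]
orientation: [-0.0, -3.142, 0.0]
contact_force: [0.3, -0.9, 0.4]
finger_gap: 0.0349
finger_force: 0.0
```

{"name": "move_arm", "arguments": {"steps": "0 -1 3 0 0 0 150;0 -1 6 0 0 0 150;0 -1 9 0 0 0 150;0 -1 9 0 0 0 190;0 -1 9 0 0 0 255;0 -1 9 0 0 0 255;0 -1 9 0 0 0 255;0 -1 9 0 0 0 255;0 -1 9 0 0 0 255", "squeeze": 20}}

```text
time_s: 17.2
eef_pos: [0.4681, 0.0702, 0.062]
orientation: [0.001, -3.141, -0.001]
contact_force: [-1.3, 3.0, 0.3]
finger_gap: 0.0134
finger_force: 23.1
```

The tab is held (gap 13.4 mm). Now I'll swing it along the hinge arc (r = 62.6 mm) to 30° first.

{"name": "move_arm", "arguments": {"steps": "-1.5 0 -5.3 0 0 0 255;-3.4 0 -10.4 0 0 0 255;-5.7 0 -15.3 0 0 0 255;-8.5 0 -20 0 0 0 255;-11.6 0 -24.5 0 0 0 255;-15.2 0 -28.6 0 0 0 255;-15.2 0 -28.6 0 0 0 255"}}

```text
time_s: 17.9
eef_pos: [0.4842, 0.0698, 0.0912]
orientation: [-0.0, 3.141, 0.001]
contact_force: [0.5, 4.8, -2.7]
finger_gap: 0.0133
finger_force: 21.4
```

{"name": "move_arm", "arguments": {"steps": "-3.9 0 -3.9 0 0 0 255;-8.1 0 -7.3 0 0 0 255;-12.6 0 -10.4 0 0 0 255;-17.3 0 -13.1 0 0 0 255;-22.3 0 -15.4 0 0 0 255;-27.4 0 -17.2 0 0 0 255;-32.7 0 -18.6 0 0 0 255;-38.1 0 -19.5 0 0 0 255;-38.1 0 -19.5 0 0 0 255;-38.1 0 -19.5 0 0 0 255"}}

```text
time_s: 18.9
eef_pos: [0.5209, 0.0696, 0.1105]
orientation: [0.0, -3.14, -0.001]
contact_force: [-3.1, 4.8, 1.5]
finger_gap: 0.0134
finger_force: 21.5
```

Run:
```python
from h import *
im=snapshot("scene")[:,:,::-1]
s=sense();print(s["contact_force"],s["eef_pos"],s["finger_gap"],s["finger_force"],s["time_s"])
cv2.imwrite("pics/s7.png",cv2.resize(im[120:220,160:310],None,fx=5,fy=5,interpolation=cv2.INTER_CUBIC))
```

```text
[-2.19586097  4.33847745  1.12026093] [0.52087813 0.06962682 0.11048665] 0.012837114780263309 21.540065109729767 18.95
```

View pics/s7.png

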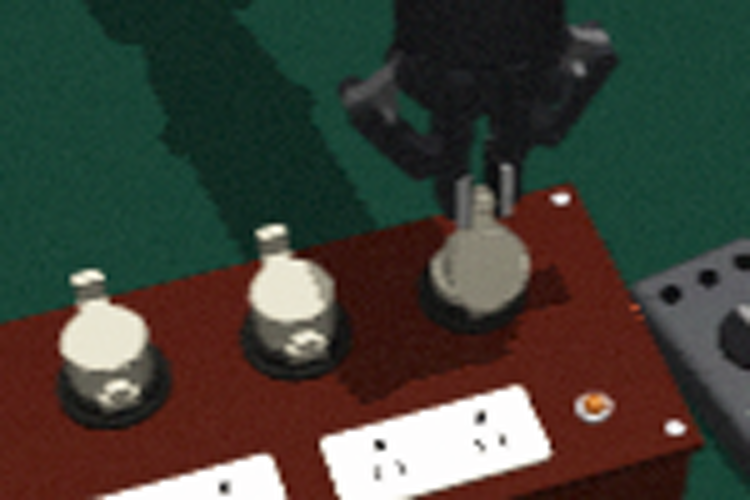

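The tab is pinched between the pads at crop (482,205). The left cap is swung up at about (480,265), consistent with 70° from the measured travel of 53/48 mm, and the other two caps are shut. I'll hold briefly and hand in.

{"name": "move_arm", "arguments": {"steps": "0 0 0 0 0 0 255;0 0 0 0 0 0 255;0 0 0 0 0 0 255;0 0 0 0 0 0 255;0 0 0 0 0 0 255"}}

```text
time_s: 19.45
eef_pos: [0.5209, 0.0696, 0.1105]
orientation: [0.0, -3.14, -0.001]
contact_force: [-2.6, 4.3, 1.7]
finger_gap: 0.0133
finger_force: 21.5
```

```bash
python3 -c "
from plant import *
s=sense();print(s['eef_pos'],s['finger_gap'],s['finger_force'])
print(job_done())"
```

```text
[0.52089694 0.06959319 0.1105069 ] 0.01331387351878453 21.540388762950897
the job is handed in; nothing more can be done
None
```

I tapped all three caps left to right and found the left bolt loose; its cap is held open by its tab at about 70° (from the arm's travel) with a 21.5 N grip, the other two caps are shut, and the job is handed in (no verdict was returned).

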